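# Lock the damper cap and tug-test it

### The arm

A 6-joint arm with a two-finger parallel gripper is mounted at the origin on the work surface. World frame = base frame: x ahead of the robot, y to its left, z up, the work surface at z = 0. Lengths are in m, angles in rad, forces in N, time in s.
With the tool pointing down it reaches from about 0.3 to 0.775 m from the base axis. Payload 14.6 kg.
Tool frame: the origin (TCP) lies midway between the tips of the shut fingers; the grasp point (between the pads) lies 19 mm behind it; z points along the fingers, y is the line along which they close (so a half turn about z gives the same grasp; the last joint's range is limited). The gripper opens to 94 mm and grips with 3 to 60 N. Pads are 16 mm wide; open, the fingers measure 119 mm over their backs; the gripper's body (75 mm by 177 mm) begins 78 mm behind the grasp point.
Start: joints at [1.116, 0.3, 1.521, -0, 1.321, -0.067], TCP at [0.208, 0.509, 0.205] pointing down, gripper open.
Joint ranges: [-3.03, 3.03], [-0.79, 2.21], [0.23, 2.52], [-1.04, 4.18], [0, 3.07], [-2.55, 2.55]. Speed limits (rad/s): [2.22, 2.22, 2.57, 3.14, 3.14, 3.14].

### API

Orientations are given as [roll, pitch, yaw] about the fixed x, y, z axes, in that order (R = Rz(yaw) Ry(pitch) Rx(roll)).
In Python, from station import ctrl gives the robot as it stands. The module is installed in compiled form; this text tells all that it offers.
- The arm moves only by the tool servo_tool, never from a script. Its argument "plan" is a list of rows, each a list of 7 numbers: the opening in per cent of the stroke, from 0 (shut) to 100 (fully open), then the shift along the tool's x, y, z in m, then the turn, a rotation vector about the tool's x, y, z in rad. A call has exactly 8 rows; each row shifts and turns the commanded pose from where the row before left it, along the tool's axes as they then stand; what a row does not reach is not made up. A row lasts 1/8 s, in which the tool goes at most 62.5 mm and 10.7 degrees, less where a joint would pass 70% of its speed; a pose out of reach is approached as far as the arm can. A call with a gripper value outside its range is refused whole. The fingers move at their own pace and stop on an object; "force" is the grip in N (left out, the last holds). Time passes only in rows, so rows that do not move let the fingers close, or fill a call up. It gives the time, the measured TCP pose, the force, the opening and the grip force at its end, in the units of the state.
- ctrl.get_obs(): the state, without advancing time (a new reading comes with each control period).
- ctrl.camera(name): name is "scene" or "top"; returns a dict with "pixels" (384x512x3 uint8, red, green, blue), "z_map" (384x512 float32, m along the optical axis (not along the pixel's ray), 0 where there is no reading), "mtx" (3x3 intrinsics, pixels), "dist" ([k1, k2, p1, p2, k3] as OpenCV has them; the pictures are not rectified), "pose" (4x4, takes a point from camera to world coordinates). Camera axes: x right, y up, looking along -z (the intrinsics and any distortion apply to the point x, -y, -z); pixel columns grow to the right and rows downward; lengths in m; the calibration is good to about 2 mm. A picture is of the moment at which its call begins.
- ctrl.hand_in(): hands the job in; it is judged then, once.
The state is a dict: "time_s": time; "qpos": joint angles; "joint_vel": joint speeds; "tau": joint torques, N m; "ee_pos": TCP position; "eef_rot": TCP orientation; "force": force on the tool from outside, world axes, zero at the start; "moment": the same for the moment, N m; "grip_width": finger opening in m; "grip_force": force on a finger pad.
Only numpy, scipy, OpenCV 4.12 (cv2) and the standard library are available. Lean on these libraries where they do the work, as an engineer would, in place of code of your own. Each camera call takes 0.05 s, during which the arm holds its last target. There are 200 camera calls.

### The job

Take the lugged steel locking cap from its rest, drop it through the keyhole slot of the damper head clamped in the vise until its flange lies flat on the head, and turn it clockwise (seen from above) to the stop. Then check that it is retained: pull it straight up with about 13 N for a good second (less than 10 N proves nothing, more than 20 N damages the head), let it back down and let go of it, still locked. Force nothing and leave everything else where it is.

Things in the scene. Friction and masses are not known exactly. Their poses are not given: they have to be found in the camera images.
- cap: Steel locking cap, 0.11 to 0.22 kg, standing upright in the rest, flange on its rim, at any yaw; a half turn makes no difference. Origin: centre of its flange's underside, z up along its axis, x along lugs and tang. Flange: disc 50 mm diameter, z 0 to 6 mm.
- cap_grip (a point): On the cap, 27 mm above its origin, axes as the cap: where to grip its upright flat tang, 30 mm along x, 14 mm thick along y, reaching from 6 to 39 mm above the cap's origin.
- cap_foot (a point): Bottom centre of the cap's stem, 19.5 mm below its origin. Stem 18 mm diameter; two opposite lugs along +x and -x at its foot, 36 mm tip to tip, 10 mm wide (y), from 12.5 to 19.5 mm below the origin, the lowest 2 mm narrowed to 33 x 7.5 mm. A tang seen from above points along the lugs.
- rest: Fixed black plastic square frame on the bench that the cap stands in: 68 x 68 mm outside, 41 x 41 mm opening, 30 mm high. Origin: centre of its underside.
- head: Damper head above the vise jaws: square aluminium block 62 x 62 mm, 25 mm high. Origin: centre of its mouth, on the level top face, about 170 mm above the bench; z up, x along the keyhole slot. Mouth: hole 20.6 mm across with a slot 39 mm long (x), 13 mm wide (y), through a 6 mm top plate. Insert with the cap's x along it, either way. On a spring: gives 1 mm per 10 N up or down, at most 4 mm.
- head_lip (a point): On the head's axis at the underside of its top plate. Below is a cavity 42 mm wide, 17.5 mm deep. With the flange held down on the head, the cap turns clockwise (from above) 60 degrees from the slot to a solid stop, give or take 6; the other way is blocked after 10. Locked, it lifts 1.3 to 6.5 mm (a shim in there, unseen, differs each time) until the lugs bear on head and shim.
- vise: Grey bench vise fixed to the bench, jaws 104 mm wide, jaw tops 127 mm above the bench. Origin on the bench straight below the head's mouth; axes as the head's; x along its screw, whose cross handle (160 mm wide, 62 mm high) stands on the +x side out to 207 mm; its body reaches 100 mm on the -x side.
- plain_cap: a plain round steel cap, a 44 mm disc with a 24 mm knob, 36 mm high, no lugs, standing near the rest (bystander). Origin: centre of its underside
- threadlocker: small grey bottle, 34 mm diameter, 85 mm high, near the rest (bystander). Origin: centre of its underside
- spray_can: spray can, 62 mm diameter, 180 mm high (bystander). Origin: centre of its underside
- hammer: hammer with black handle, 280 mm long, lying (bystander). Origin: centre of its underside; a lying tool's handle points along -x
- wrench: steel wrench, 200 mm long, lying (bystander). Origin: centre of its underside; a lying tool's handle points along -x
- screwdriver: screwdriver, 190 mm long, lying between vise and rest (bystander). Origin: centre of its underside; a lying tool's handle points along -x
- parts_bin: small open plastic bin, 100 x 130 x 60 mm (bystander). Origin: centre of its underside
There are look-alikes about, which are no part of the job. What is shaped like the cap but blue or red is not meant.

How it is judged:
By the outcome, as a careful person would: the job done as asked, in the order asked, and still so for the second after the job is handed in, with the robot touching nothing.
It also fails if it takes over 67 s, if anything falls off the work surface, if the arm or the gripper's body presses on something with over 40 N, if the wrist force passes 120 N, or if a joint passes its speed limit or range.

## Working session

There is one attempt and no reset: what is moved stays moved. The work goes in short steps, Python scripts to look and compute and a tool call to move; the robot and the scene stay as the last step left them, time stands still between calls to the robot, and variables do not carry over. Pictures are saved under pics/ and viewed, at most 10 in all, crops included, and the job is handed in when it is done.

Besides the shell and the picture viewer there is one more tool, called after "Request:" as name(argument=value, ...) on one line, values as JSON. servo_tool: Moves the arm, as the interface text tells. Its arguments: {"type":"object","properties":{"plan":{"type":"array","items":{"type":"array","items":{"type":"number"}}},"force":{"type":"number"}},"required":["plan"]}

```bash
mkdir -p pics
cat > h.py <<'E'
import numpy as np, cv2
from station import ctrl
def shot(n):
    c=ctrl.camera(n); return c
def save(c,f,crop=None,s=1):
    im=c["pixels"][:,:,::-1]
    if crop: u0,v0,u1,v1=crop; im=im[v0:v1,u0:u1]
    cv2.imwrite(f,cv2.resize(im,None,fx=s,fy=s,interpolation=cv2.INTER_CUBIC))
def rays(c,uv):
    p=cv2.undistortPoints(np.float64(uv).reshape(-1,1,2),c["mtx"],np.float64(c["dist"])).reshape(-1,2)
    d=np.c_[p[:,0],-p[:,1],-np.ones(len(p))]
    return c["pose"][:3,3],d@c["pose"][:3,:3].T
def onplane(c,uv,z):
    o,d=rays(c,uv); return o+d*((z-o[2])/d[:,2])[:,None]
def bydepth(c,uv):
    uv=np.int32(uv).reshape(-1,2); o,d=rays(c,uv); return o+d*c["z_map"][uv[:,1],uv[:,0]][:,None]
E
python3 - <<'E'
from h import *
for n in("top","scene"):
    c=shot(n); save(c,f"pics/{n}0.png",None,1.5); print(n,c["pose"].round(3).tolist(),c["mtx"].round(1).tolist(),c["dist"])
print(ctrl.get_obs())
E
```

```text
top [[-0.002, 0.988, -0.157, 0.333], [-1.0, 0.0, 0.011, 0.003], [0.011, 0.157, 0.988, 1.09], [0.0, 0.0, 0.0, 1.0]] [[375.3, 0.0, 256.9], [0.0, 375.3, 189.2], [0.0, 0.0, 1.0]] [0.00590372 0.         0.         0.         0.        ]
scene [[0.086, -0.785, 0.613, 1.24], [0.996, 0.058, -0.067, -0.092], [0.017, 0.616, 0.787, 1.075], [0.0, 0.0, 0.0, 1.0]] [[421.5, 0.0, 257.8], [0.0, 421.5, 193.0], [0.0, 0.0, 1.0]] [-0.11420388  0.          0.          0.          0.        ]
{'time_s': 0.1, 'qpos': array([ 1.11642622e+00,  3.00376506e-01,  1.52151947e+00, -2.19758423e-05,
        1.32070428e+00, -6.65776727e-02]), 'joint_vel': array([-9.47534239e-06, -1.20952875e-03, -1.45047922e-03,  2.80185964e-04,
        3.95533792e-04, -5.98879110e-04]), 'tau': array([ 7.45612579e-04, -5.32637680e+01, -3.53290915e+01,  7.08927191e-02,
        2.34624505e-02, -7.13372401e-05]), 'ee_pos': array([0.20787246, 0.50894804, 0.20496428]), 'eef_rot': array([-3.14058587e+00, -4.57943944e-05,  2.75380564e+00]), 'force': array([ 0.7930734 , -0.22993275,  0.18811669]), 'moment': array([0.01580244, 0.0474328 , 0.00904333]), 'grip_force': 0.0, 'grip_width': 0.09432147161677117}
```

View pics/top0.png

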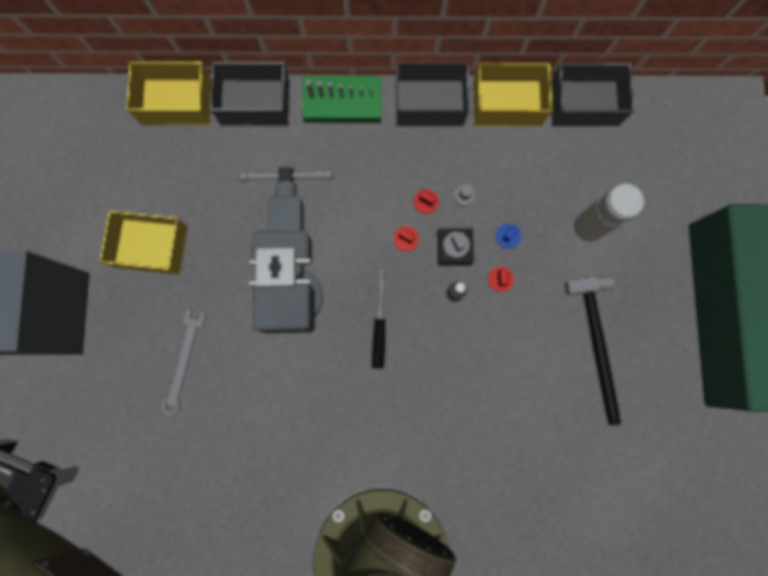

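View pics/scene0.png

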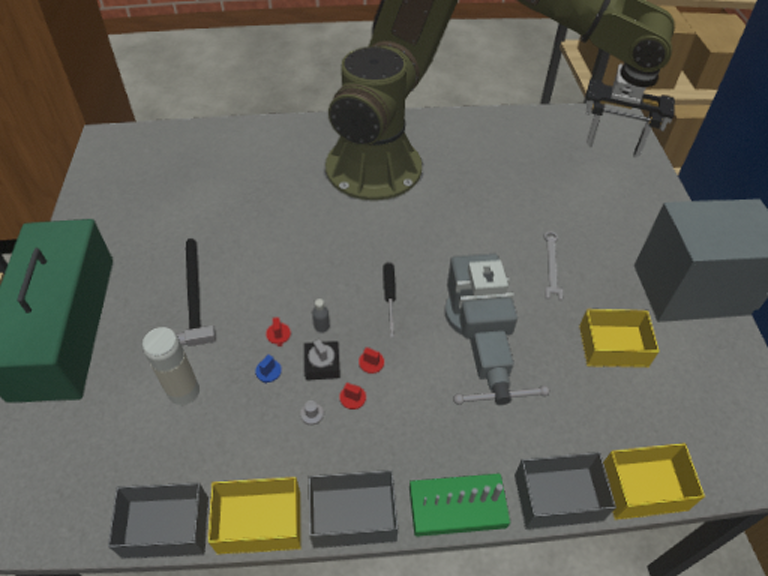

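Top view (768 px picture): the vise and aluminium head are at (275,267), with the keyhole along the image's vertical. Candidates for the cap:
- grey tanged cap in the black frame (456,246): steel, with a tang and in the rest, so it fits the description
- red look-alikes (426,201), (405,238), (501,279): wrong colour
- blue look-alike (508,236): wrong colour
- plain round cap (465,195): no tang

I'll confirm with an enlarged crop.

Run:
```python
from h import *
t=shot("top"); s=shot("scene")
def cr(c,u,v,r=20):
    return cv2.resize(c["pixels"][v-r:v+r,u-r:u+r,::-1],(380,290+90-90+0) if 0 else (290,290),interpolation=cv2.INTER_CUBIC)
im=np.vstack([np.hstack([cr(t,304,163,24),cr(t,183,177,24)]),np.hstack([cr(s,214,237,24),cr(s,325,183,24)])])
cv2.imwrite("pics/crop.png",im)
np.savez("c0.npz",t=t["pixels"],s=s["pixels"])
for n,c,u,v in(("t",t,304,163),("s",s,214,237),("th",t,183,170),("th2",t,175,178),("sh",s,317,183)):
    print(n,bydepth(c,[[u,v]]).round(4))
# z-based segmentation, whole image
vv,uu=np.mgrid[0:384,0:512]; uv=np.c_[uu.ravel(),vv.ravel()]
for n,c in(("t",t),("s",s)):
    P=bydepth(c,uv); ok=c["z_map"].ravel()>0
    for nm,lo,hi,rg in (("head",.163,.18,(.35,.65,.0,.35)),("restcap",.02,.09,(.3,.7,-.25,-.0))):
        m=ok&(P[:,2]>lo)&(P[:,2]<hi)&(P[:,0]>rg[0])&(P[:,0]<rg[1])&(P[:,1]>rg[2])&(P[:,1]<rg[3])
        mm=m.reshape(384,512).astype(np.uint8); k,l,st,ce=cv2.connectedComponentsWithStats(mm)
        for i in range(1,k):
            if st[i,4]>20:
                q=P[(l.ravel()==i)]; print(n,nm,st[i],"med",np.median(q,0).round(4),"min",q.min(0).round(3),"max",q.max(0).round(3))
```

```text
t [[ 0.5704 -0.1408  0.0659]]
s [[ 0.5953 -0.1435  0.0545]]
th [[0.5282 0.177  0.1696]]
th2 [[0.5079 0.1963 0.1693]]
sh [[0.5117 0.1531 0.1687]]
t head [170 166  26  25 537] med [0.5075 0.1772 0.1691] min [0.477 0.146 0.164] max [0.539 0.209 0.173]
t restcap [306 123   9  10  63] med [ 0.6838 -0.1649  0.0353] min [ 0.674 -0.178  0.021] max [ 0.699 -0.154  0.043]
t restcap [275 127  17  16 217] med [ 0.662  -0.0864  0.0268] min [ 0.643 -0.11   0.02 ] max [ 0.69  -0.063  0.062]
t restcap [330 149  13  17 153] med [ 0.5932 -0.2379  0.0265] min [ 0.573 -0.25   0.02 ] max [ 0.622 -0.222  0.064]
t restcap [262 151  17  17 223] med [ 0.5884 -0.0466  0.0262] min [ 0.568 -0.071  0.021] max [ 0.616 -0.024  0.062]
t restcap [291 152  25  24 559] med [ 0.5734 -0.1409  0.0316] min [ 0.542 -0.178  0.02 ] max [ 0.613 -0.109  0.072]
t restcap [325 178  16  17 226] med [ 0.5094 -0.2237  0.027 ] min [ 0.488 -0.25   0.021] max [ 0.536 -0.205  0.063]
t restcap [298 188  13  13 132] med [ 0.4827 -0.1388  0.0588] min [ 0.47  -0.158  0.023] max [ 0.502 -0.126  0.089]
t restcap [254 221   2  25  41] med [ 0
[... 408 characters left out ...]
088]
s restcap [179 211  14  18 190] med [ 0.5209 -0.2275  0.0273] min [ 0.493 -0.249  0.021] max [ 0.539 -0.209  0.063]
s restcap [202 226  24  25 515] med [ 0.5893 -0.1454  0.0319] min [ 0.542 -0.18   0.02 ] max [ 0.616 -0.112  0.073]
s restcap [239 231  17  18 222] med [ 0.601  -0.0506  0.0283] min [ 0.577 -0.073  0.02 ] max [ 0.621 -0.026  0.061]
s restcap [177 236  11  19 150] med [ 0.6043 -0.2389  0.028 ] min [ 0.582 -0.25   0.02 ] max [ 0.627 -0.223  0.062]
s restcap [226 255  18  18 243] med [ 0.6759 -0.0909  0.0275] min [ 0.647 -0.114  0.02 ] max [ 0.695 -0.066  0.064]
s restcap [203 267   9   9  62] med [ 0.6907 -0.1663  0.0347] min [ 0.679 -0.178  0.021] max [ 0.7   -0.155  0.039]
```

View pics/crop.png

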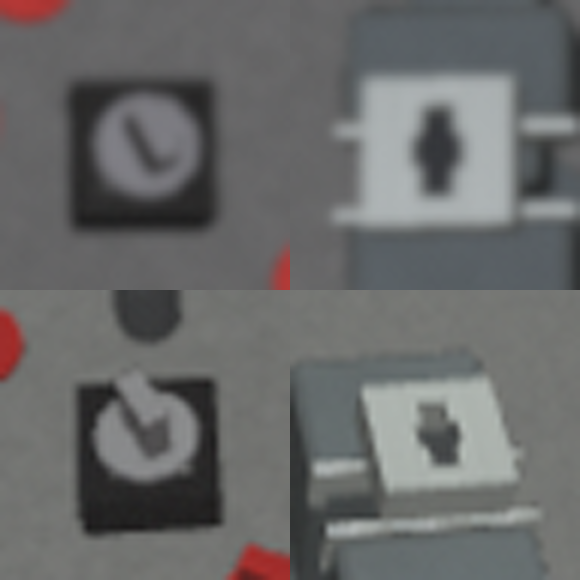

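The crop confirms it: a steel-grey cap with an upright tang stands in the black frame. The tang is slanted from upper left to lower right in the top view, and the keyhole slot lies along the top image's vertical. Next I'll fit the flange disc, tang, head square and slot.

Run:
```python
from h import *
vv,uu=np.mgrid[0:384,0:512]; uv=np.c_[uu.ravel(),vv.ravel()]
def big(m):
    k,l,st,ce=cv2.connectedComponentsWithStats(m.astype(np.uint8)); return l==(1+np.argmax(st[1:,4]))
def win(c,P,r=22):
    # mask near a world point
    Rt=np.linalg.inv(c["pose"])@np.r_[P,1]; u=c["mtx"][0,0]*Rt[0]/-Rt[2]+c["mtx"][0,2]; v=c["mtx"][1,1]*-Rt[1]/-Rt[2]+c["mtx"][1,2]
    return int(round(u)),int(round(v))
for n in("top","scene"):
    c=shot(n); g=c["pixels"].astype(float).mean(2)
    P=bydepth(c,uv).reshape(384,512,3); z=P[...,2]; z[c["z_map"]<=0]=-1
    xy=P[...,:2]
    R=xy-np.array([.577,-.143])
    # rest: frame by dark colour near, on z=.03
    near=(np.hypot(R[...,0],R[...,1])<.06)
    dark=big(near&(g<65)); hull=cv2.convexHull(np.argwhere(dark)[:,::-1].astype(np.int32))
    q=onplane(c,hull.reshape(-1,2),.03)[:,:2].astype(np.float32); print(n,"rest rect@.03",cv2.minAreaRect(q))
    # flange: bright above
    f=near&(z>.028)&(g>75); f=big(f)
    fl=f&(z<.045); e=cv2.convexHull(np.argwhere(f)[:,::-1].astype(np.int32)).reshape(-1,2)
    q=onplane(c,e,.036)[:,:2].astype(np.float32); print(" flange hull@.036 circle",cv2.minEnclosingCircle(q), "ellipse",cv2.fitEllipse(q))
    for lo in(.045,.055,.062):
        t=near&(z>lo)&(z<.08); p=P[t]; x=p[:,:2].astype(np.float32); 
        print(" tang z>",lo,len(x),"mean",x.mean(0),p[:,2].max(),cv2.minAreaRect(x),"pca",np.degrees(np.arctan2(*np.linalg.svd(x-x.mean(0),full_matrices=False)[2][0][::-1]))%180)
    # head
    H=xy-np.array([.508,.177]); hn=(np.hypot(*np.moveaxis(H,2,0))<.055)
    b=big(hn&(g>120)&(z>.160)); b=cv2.convexHull(np.argwhere(b)[:,::-1].astype(np.int32)).reshape(-1,2)
    q=onplane(c,b,.17)[:,:2].astype(np.float32); print(" head",cv2.minAreaRect(q), cv2.contourArea(q)**.5)
    hm=np.zeros((384,512),np.uint8); cv2.fillConvexPoly(hm,b,1); hm=cv2.erode(hm,np.ones((7,7)))
    w=np.clip((175-g)/100,0,1)*hm*(g<130); 
    ij=np.argwhere((w>0)); q=onplane(c,ij[:,::-1].astype(float),.17)[:,:2]; ww=w[w>0]; m=(q*ww[:,None]).sum(0)/ww.sum(); cov=((q-m)*ww[:,None]).T@(q-m); ev,E=np.linalg.eigh(cov)
    print(" mouth",m,len(ww),np.degrees(np.arctan2(E[1,1],E[0,1])),cv2.minAreaRect(q.astype(np.float32)), "gray",np.median(g[hm>0]),g[hm>0].min())
    print(" headz",np.median(z[(hm>0)&(g>150)]))
```

```text
top rest rect@.03 ((0.5744461417198181, -0.1428603082895279), (0.0681648850440979, 0.068717360496521), 0.06894052028656006)
 flange hull@.036 circle ((0.5787615180015564, -0.14454084634780884), 0.0264662466943264) ellipse ((0.5786554217338562, -0.14445923268795013), (0.05083893984556198, 0.05242837965488434), 76.64590454101562)
 tang z> 0.045 75 mean [ 0.57630205 -0.14230035] 0.07297869407245394 ((0.5776182413101196, -0.1431240439414978), (0.030290905386209488, 0.01475159078836441), 23.63821029663086) pca 28.060883
 tang z> 0.055 65 mean [ 0.5768054  -0.14277788] 0.07297869407245394 ((0.5777204632759094, -0.14341676235198975), (0.03001530095934868, 0.014675024896860123), 25.676605224609375) pca 27.470444
 tang z> 0.062 60 mean [ 0.57689553 -0.14326811] 0.07297869407245394 ((0.5777204632759094, -0.14341676235198975), (0.03001530095934868, 0.014675024896860123), 25.676605224609375) pca 26.796188
 head ((0.5079164505004883, 0.177107572555542), (0.060807887464761734, 0.0625484436750412), 0.062375325709581375) 0.060939602163926174
 mouth [0.50912067 0.1764331 ] 97 -179.00070305436026 ((0.
[... 720 characters left out ...]
6 -0.1455327] 0.07368048967064222 ((0.5819877982139587, -0.1452501267194748), (0.029787713661789894, 0.013584045693278313), 27.231895446777344) pca 30.911526
 tang z> 0.062 52 mean [ 0.5826078  -0.14552917] 0.07368048967064222 ((0.5820980668067932, -0.14562776684761047), (0.029720190912485123, 0.013404353521764278), 30.689783096313477) pca 29.64862
 head ((0.5137190222740173, 0.17614923417568207), (0.06253234297037125, 0.0625913217663765), 0.9129251837730408) 0.06168105353479098
 mouth [0.51362599 0.1762363 ] 54 -179.12614508069575 ((0.5123316645622253, 0.17561794817447662), (0.01690784841775894, 0.03316265717148781), 79.59917449951172) gray 173.33333333333334 70.0
 headz 0.16965446709688592
```

```bash
cat >> h.py <<'E'
from scipy.spatial.transform import Rotation as Ro
def plan(goal,yaw,n,grip,start=None):
    o=ctrl.get_obs(); p=np.array(o["ee_pos"]) if start is None else np.array(start[:3])
    R=Ro.from_euler("xyz",o["eef_rot"]) if start is None else Ro.from_euler("xyz",[np.pi,0,start[3]])
    G=Ro.from_euler("xyz",[np.pi,0,yaw]); rv=(R.inv()*G).as_rotvec()/n; d=(np.array(goal)-p)/n
    for i in range(n):
        s=R.inv().apply(d); R=R*Ro.from_rotvec(rv); print([grip]+s.round(4).tolist()+rv.round(4).tolist())
E
python3 - <<'E'
from h import *
plan([.580,-.1445,.205],np.radians(28.5),16,50)
E
```

```text
[50, -0.037, -0.029, 0.0, -0.0, 0.0, 0.141]
[50, -0.0407, -0.0235, 0.0, -0.0, 0.0, 0.141]
[50, -0.0436, -0.0176, 0.0, -0.0, 0.0, 0.141]
[50, -0.0456, -0.0113, 0.0, -0.0, 0.0, 0.141]
[50, -0.0468, -0.0048, 0.0, -0.0, 0.0, 0.141]
[50, -0.047, 0.0019, 0.0, -0.0, 0.0, 0.141]
[50, -0.0462, 0.0084, 0.0, -0.0, 0.0, 0.141]
[50, -0.0446, 0.0149, 0.0, -0.0, 0.0, 0.141]
[50, -0.0421, 0.021, 0.0, -0.0, 0.0, 0.141]
[50, -0.0387, 0.0267, 0.0, -0.0, 0.0, 0.141]
[50, -0.0346, 0.0319, 0.0, -0.0, 0.0, 0.141]
[50, -0.0297, 0.0364, 0.0, -0.0, 0.0, 0.141]
[50, -0.0243, 0.0402, 0.0, -0.0, 0.0, 0.141]
[50, -0.0184, 0.0432, 0.0, -0.0, 0.0, 0.141]
[50, -0.0122, 0.0454, 0.0, -0.0, 0.0, 0.141]
[50, -0.0057, 0.0467, 0.0, -0.0, 0.0, 0.141]
```

Request:
servo_tool(plan=[[50, -0.037, -0.029, 0, 0, 0, 0.141], [50, -0.0407, -0.0235, 0, 0, 0, 0.141], [50, -0.0436, -0.0176, 0, 0, 0, 0.141], [50, -0.0456, -0.0113, 0, 0, 0, 0.141], [50, -0.0468, -0.0048, 0, 0, 0, 0.141], [50, -0.047, 0.0019, 0, 0, 0, 0.141], [50, -0.0462, 0.0084, 0, 0, 0, 0.141], [50, -0.0446, 0.0149, 0, 0, 0, 0.141]])

```text
time_s: 1.3
ee_pos: [0.3947, 0.181, 0.2056]
eef_rot: [3.141, -0.0, 1.621]
force: [0.8, 0.6, -0.3]
grip_width: 0.047
grip_force: 0.0
```

Request:
servo_tool(plan=[[50, -0.0421, 0.021, 0, 0, 0, 0.141], [50, -0.0387, 0.0267, 0, 0, 0, 0.141], [50, -0.0346, 0.0319, 0, 0, 0, 0.141], [50, -0.0297, 0.0364, 0, 0, 0, 0.141], [50, -0.0243, 0.0402, 0, 0, 0, 0.141], [50, -0.0184, 0.0432, 0, 0, 0, 0.141], [50, -0.0122, 0.0454, 0, 0, 0, 0.141], [50, -0.0057, 0.0467, 0, 0, 0, 0.141]])

```text
time_s: 2.3
ee_pos: [0.5808, -0.1459, 0.2054]
eef_rot: [-3.142, 0.0, 0.493]
force: [-0.1, 0.7, -0.4]
grip_width: 0.0473
grip_force: 0.0
```

Run:
```python
from h import *
c=shot("scene"); save(c,"pics/s1.png",(160,120,360,270),4)
o=ctrl.get_obs(); print(o["time_s"],o["ee_pos"],np.degrees(o["eef_rot"]),o["grip_width"],o["force"])
plan([.580,-.1445,.043],np.radians(28.5),8,50)
```

```text
2.35 [ 0.58215355 -0.15004443  0.20478517] [1.79949445e+02 2.27906884e-02 2.76873598e+01] 0.04717195912838234 [ 2.17194006 -3.64578674  0.38309172]
[50, 0.0001, -0.0008, 0.0202, 0.0001, 0.0001, -0.0018]
[50, 0.0001, -0.0008, 0.0202, 0.0001, 0.0001, -0.0018]
[50, 0.0001, -0.0008, 0.0202, 0.0001, 0.0001, -0.0018]
[50, 0.0001, -0.0007, 0.0202, 0.0001, 0.0001, -0.0018]
[50, 0.0001, -0.0007, 0.0202, 0.0001, 0.0001, -0.0018]
[50, 0.0001, -0.0007, 0.0202, 0.0001, 0.0001, -0.0018]
[50, 0.0001, -0.0007, 0.0202, 0.0001, 0.0001, -0.0018]
[50, 0.0001, -0.0007, 0.0202, 0.0001, 0.0001, -0.0018]
```

View pics/s1.png

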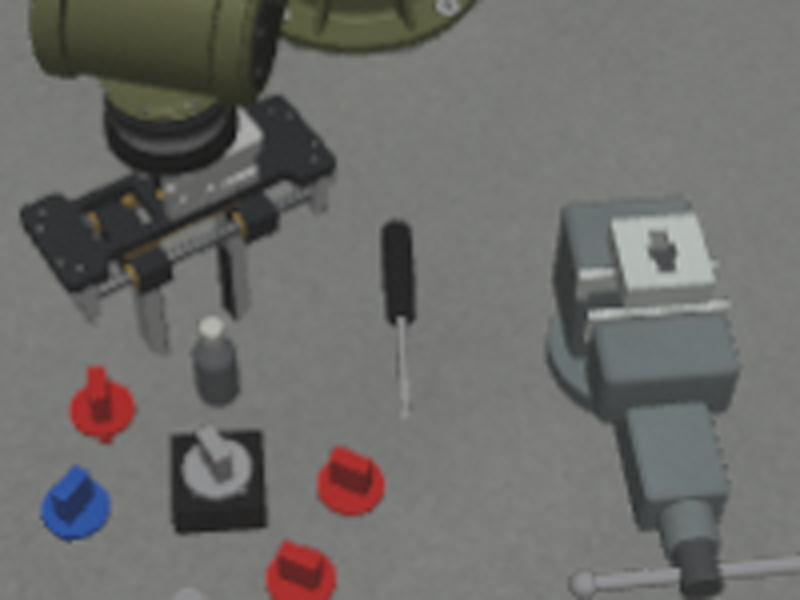

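The scene view shows the open fingers (tips at crop (155,350) and (232,318)) over the rest's approach line, with the grey cap still in the frame at (215,465). I'll lower partway and settle there.

Request:
servo_tool(plan=[[50, 0, 0, 0.015, 0, 0, 0], [50, 0, 0, 0.02, 0, 0, 0], [50, 0, 0, 0.02, 0, 0, 0], [50, 0, 0, 0.02, 0, 0, 0], [50, 0, 0, 0.015, 0, 0, 0], [50, 0, 0, 0, 0, 0, 0], [50, 0, 0, 0, 0, 0, 0], [50, 0, 0, 0, 0, 0, 0]], force=30)

```text
time_s: 3.35
ee_pos: [0.5805, -0.1444, 0.1162]
eef_rot: [3.141, -0.001, 0.498]
force: [-0.0, -0.3, -0.4]
grip_width: 0.0472
grip_force: 0.0
```

Run:
```python
from h import *
c=shot("scene"); 
o=ctrl.get_obs(); print(o["time_s"],o["ee_pos"],np.degrees(o["eef_rot"]),o["grip_width"],o["force"])
# predicted pixel of TCP & fingertips
R=Ro.from_euler("xyz",o["eef_rot"]); w=o["grip_width"]/2
for P in (o["ee_pos"],o["ee_pos"]+R.apply([0,w+.004,0]),o["ee_pos"]-R.apply([0,w+.004,0])):
    q=np.linalg.inv(c["pose"])@np.r_[P,1]; x=np.array([[q[0],-q[1],-q[2]]])
    print(cv2.projectPoints(x,np.zeros(3),np.zeros(3),c["mtx"],c["dist"])[0].ravel().round(1))
im=c["pixels"][190:250,180:260,::-1]; cv2.imwrite("pics/s2.png",cv2.resize(im,None,fx=9,fy=9,interpolation=cv2.INTER_CUBIC))
```

```text
3.4 [ 0.58048876 -0.14446853  0.11606971] [ 1.79957684e+02 -4.02305734e-02  2.85271248e+01] 0.04716281585084184 [ 0.28527084  0.33234548 -0.238137  ]
[212.1 220.5]
[203.3 225. ]
[220.7 216.1]
```

View pics/s2.png

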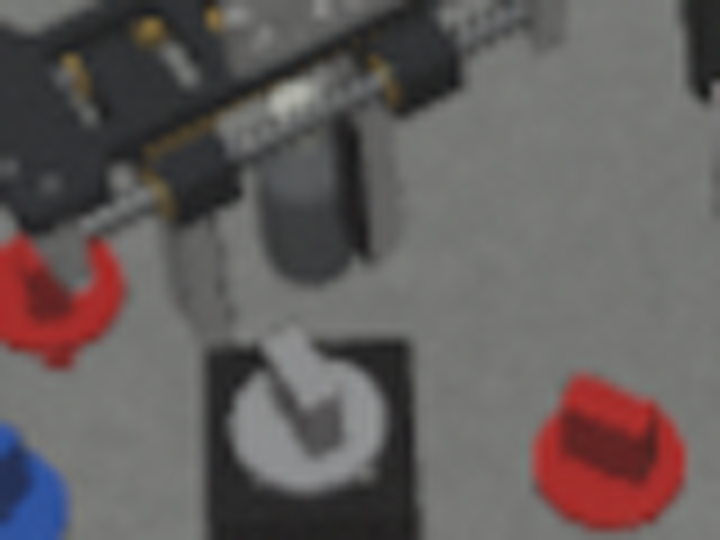

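In the scene view the fingertips, at crop (205,340) and (375,260), straddle the tang's line. They appear about 2.8 px lower than projected, so the scene camera reads x a few mm high. I'll trust the top view more: cap x ≈ 0.578.

Request:
servo_tool(plan=[[50, -0.002, -0.001, 0.008, 0, 0, 0], [50, 0, 0, 0.015, 0, 0, 0], [50, 0, 0, 0.015, 0, 0, 0], [50, 0, 0, 0.015, 0, 0, 0], [50, 0, 0, 0.012, 0, 0, 0], [50, 0, 0, 0.008, 0, 0, 0], [50, 0, 0, 0, 0, 0, 0], [50, 0, 0, 0, 0, 0, 0]])

```text
time_s: 4.4
ee_pos: [0.5783, -0.1446, 0.0429]
eef_rot: [3.141, -0.001, 0.498]
force: [0.1, 0.1, -0.5]
grip_width: 0.0471
grip_force: 0.0
```

Request:
servo_tool(plan=[[25, 0, 0, 0, 0, 0, 0], [20, 0, 0, 0, 0, 0, 0], [15, 0, 0, 0, 0, 0, 0], [10, 0, 0, 0, 0, 0, 0], [5, 0, 0, 0, 0, 0, 0], [5, 0, 0, 0, 0, 0, 0], [5, 0, 0, 0, 0, 0, 0], [5, 0, 0, 0, 0, 0, 0]], force=30)

```text
time_s: 5.4
ee_pos: [0.578, -0.1445, 0.0425]
eef_rot: [3.142, -0.0, 0.498]
force: [-1.7, 0.1, 1.8]
grip_width: 0.0135
grip_force: 30.0
```

Request:
servo_tool(plan=[[5, 0, 0, 0, 0, 0, 0], [5, 0, 0, -0.005, 0, 0, 0], [5, 0, 0, -0.015, 0, 0, 0], [5, 0, 0, -0.03, 0, 0, 0], [5, 0, 0, -0.04, 0, 0, 0], [5, 0, 0, -0.04, 0, 0, 0], [5, 0, 0, -0.04, 0, 0, 0], [5, 0, 0, -0.02, 0, 0, 0]], force=55)

```text
time_s: 6.4
ee_pos: [0.5783, -0.1446, 0.236]
eef_rot: [3.139, -0.003, 0.498]
force: [-0.7, 0.4, -0.8]
grip_width: 0.0139
grip_force: 55.0
```

Run:
```python
from h import *
o=ctrl.get_obs(); print(o["time_s"],o["ee_pos"],o["grip_width"],o["grip_force"],o["force"])
# cap yaw 28.5 -> 180.5 : start from command pose
plan([.509,.177,.2325],np.radians(180.5),16,5,start=[.578,-.1445,.2325,np.radians(28.5)])
```

```text
6.4 [ 0.57834071 -0.1445562   0.23600936] 0.013868519153509137 54.96918261051178 [-0.67354886  0.41427565 -0.77108445]
[5, 0.0058, -0.0197, -0.0, -0.0, 0.0, -0.1658]
[5, 0.009, -0.0185, -0.0, -0.0, 0.0, -0.1658]
[5, 0.0119, -0.0168, -0.0, -0.0, 0.0, -0.1658]
[5, 0.0145, -0.0146, -0.0, -0.0, 0.0, -0.1658]
[5, 0.0167, -0.012, -0.0, -0.0, 0.0, -0.1658]
[5, 0.0185, -0.009, -0.0, -0.0, 0.0, -0.1658]
[5, 0.0197, -0.0059, -0.0, -0.0, 0.0, -0.1658]
[5, 0.0204, -0.0025, -0.0, -0.0, 0.0, -0.1658]
[5, 0.0205, 0.0009, 0.0, -0.0, 0.0, -0.1658]
[5, 0.0201, 0.0042, 0.0, -0.0, 0.0, -0.1658]
[5, 0.0191, 0.0075, 0.0, -0.0, 0.0, -0.1658]
[5, 0.0176, 0.0105, 0.0, -0.0, 0.0, -0.1658]
[5, 0.0157, 0.0133, 0.0, -0.0, 0.0, -0.1658]
[5, 0.0132, 0.0157, 0.0, -0.0, 0.0, -0.1658]
[5, 0.0105, 0.0177, 0.0, -0.0, 0.0, -0.1658]
[5, 0.0074, 0.0192, 0.0, -0.0, 0.0, -0.1658]
```

Request:
servo_tool(plan=[[5, 0.0058, -0.0197, 0, 0, 0, -0.1658], [5, 0.009, -0.0185, 0, 0, 0, -0.1658], [5, 0.0119, -0.0168, 0, 0, 0, -0.1658], [5, 0.0145, -0.0146, 0, 0, 0, -0.1658], [5, 0.0167, -0.012, 0, 0, 0, -0.1658], [5, 0.0185, -0.009, 0, 0, 0, -0.1658], [5, 0.0197, -0.0059, 0, 0, 0, -0.1658], [5, 0.0204, -0.0025, 0, 0, 0, -0.1658]])

```text
time_s: 7.4
ee_pos: [0.5432, 0.017, 0.2335]
eef_rot: [3.141, 0.0, 1.83]
force: [0.8, 1.2, -1.8]
grip_width: 0.0138
grip_force: 55.0
```

Request:
servo_tool(plan=[[5, 0.0205, 0.0009, 0, 0, 0, -0.1658], [5, 0.0201, 0.0042, 0, 0, 0, -0.1658], [5, 0.0191, 0.0075, 0, 0, 0, -0.1658], [5, 0.0176, 0.0105, 0, 0, 0, -0.1658], [5, 0.0157, 0.0133, 0, 0, 0, -0.1658], [5, 0.0132, 0.0157, 0, 0, 0, -0.1658], [5, 0.0105, 0.0177, 0, 0, 0, -0.1658], [5, 0.0074, 0.0192, 0, 0, 0, -0.1658]])

```text
time_s: 8.4
ee_pos: [0.5086, 0.1776, 0.2335]
eef_rot: [3.141, 0.001, -3.127]
force: [0.0, -0.6, -1.7]
grip_width: 0.0136
grip_force: 55.0
```

Request:
servo_tool(plan=[[5, 0, 0, 0, 0, 0, 0], [5, 0, 0, 0, 0, 0, 0], [5, 0, 0, 0, 0, 0, 0], [5, 0, 0, 0, 0, 0, 0], [5, 0, 0, 0, 0, 0, 0], [5, 0, 0, 0, 0, 0, 0], [5, 0, 0, 0, 0, 0, 0], [5, 0, 0, 0, 0, 0, 0]])

```text
time_s: 9.4
ee_pos: [0.5089, 0.177, 0.2324]
eef_rot: [3.142, -0.0, -3.133]
force: [1.2, 0.1, -1.1]
grip_width: 0.0136
grip_force: 55.0
```

Run:
```python
from h import *
c=shot("scene"); t=shot("top")
o=ctrl.get_obs(); print(o["time_s"],o["ee_pos"],np.degrees(o["eef_rot"]),o["grip_width"],o["grip_force"],o["force"],o["moment"])
def cr(c,u,v,r): return cv2.resize(c["pixels"][v-r*3//4:v+r*3//4,u-r:u+r,::-1],(560,420),interpolation=cv2.INTER_CUBIC)[:, :]
im=np.vstack([cr(c,322,170,32)[:300+120],]); im2=cv2.resize(cr(t,183,175,40),(240,180))
cv2.imwrite("pics/h1.png",np.vstack([cv2.copyMakeBorder(im,0,0,0,0,0)])); cv2.imwrite("pics/h1.png",np.hstack([im,cv2.copyMakeBorder(im2,0,240,0,0,cv2.BORDER_CONSTANT)]))
np.savez("h1.npz",s=c["pixels"],sz=c["z_map"],t=t["pixels"],tz=t["z_map"])
```

```text
9.5 [0.50890089 0.17700561 0.23245876] [-1.79997171e+02 -1.84163530e-03 -1.79482705e+02] 0.01384703923095189 54.96925950050354 [-0.34602031 -0.36996131 -1.05657564] [ 0.05965589 -0.03357271  0.04233277]
```

View pics/h1.png

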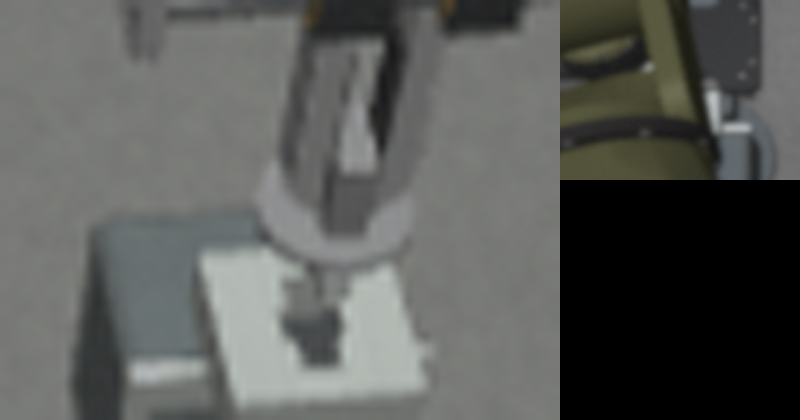

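The scene crop shows the cap upright above the head: flange at (335,215), lug and stem at (320,280), mouth at (315,330). The arm hides the head in the top view, so I'll measure cap against head in the scene camera alone.

```bash
cat > rel.py <<'E'
from h import *
from scipy.optimize import least_squares
def rel(zu, dbg=None):
    c=shot("scene"); im=c["pixels"]; g=im.astype(float).mean(2)
    vv,uu=np.mgrid[0:384,0:512]; P=bydepth(c,np.c_[uu.ravel(),vv.ravel()]).reshape(384,512,3); z=P[...,2]
    o=ctrl.get_obs(); T=np.array(o["ee_pos"])
    d=np.hypot(P[...,0]-T[0]-.004,P[...,1]-T[1])
    fm=(d<.04)&(z>zu-.006)&(z<zu+.0115)&(g>80)&(z>.178)
    k,l,st,_=cv2.connectedComponentsWithStats(fm.astype(np.uint8)); fm=l==1+np.argmax(st[1:,4])
    print("flange px",fm.sum(),"top z med",np.median(z[fm]))
    # sub-pixel lower edge: take lowest mask pixel per column
    pts=[]
    for u in np.unique(np.argwhere(fm)[:,1]):
        v=np.argwhere(fm[:,u]).max(); pts.append((u,v+.5))
    pts=np.array(pts,float); q=onplane(c,pts,zu)[:,:2]
    r=least_squares(lambda x:np.hypot(*(q-x).T)-.025,T[:2]+[.004,0],loss="soft_l1",f_scale=.001)
    print("cap scene centre",r.x.round(4),"resid",np.abs(r.fun).mean().round(5),"minus TCP",(r.x-T[:2]).round(4))
    hm=(np.hypot(P[...,0]-.513,P[...,1]-.176)<.055)&(z>.162)&(z<.177)&(g>140)
    k,l,st,_=cv2.connectedComponentsWithStats(hm.astype(np.uint8)); hm=l==1+np.argmax(st[1:,4])
    ct=np.argwhere(hm)[:,::-1]
    h=cv2.convexHull(ct.astype(np.int32)).reshape(-1,2); q=onplane(c,h,.17)[:,:2].astype(np.float32)
    print("head rect",cv2.minAreaRect(q),"minx..",q.min(0),q.max(0),"z",np.median(z[hm]))
    print("TCP",T,np.degrees(o["eef_rot"]),o["force"])
    return c,fm,hm
E
python3 - <<'E'
from rel import *
rel(.2199);
E
```

```text
flange px 126 top z med 0.22387238896347694
cap scene centre [0.5118 0.1761] resid 0.00057 minus TCP [ 0.0028 -0.001 ]
head rect ((0.5140710473060608, 0.17634443938732147), (0.06556030362844467, 0.05794619768857956), 85.98062133789062) minx.. [0.4829228 0.1451554] [0.54383403 0.20761219] z 0.16976241833430328
TCP [0.50890508 0.1770093  0.23244212] [-1.79999448e+02 -1.16363233e-03 -1.79483925e+02] [ 0.86947941 -0.26425018 -1.75761382]
```

Request:
servo_tool(plan=[[5, -0.002, 0, 0.006, 0, 0, 0], [5, 0, 0, 0.006, 0, 0, 0], [5, 0, 0, 0.006, 0, 0, 0], [5, 0, 0, 0.004, 0, 0, 0], [5, 0, 0, 0.002, 0, 0, 0], [5, 0, 0, 0, 0, 0, 0], [5, 0, 0, 0, 0, 0, 0], [5, 0, 0, 0, 0, 0, 0]])

```text
time_s: 10.55
ee_pos: [0.511, 0.177, 0.2086]
eef_rot: [3.142, 0.0, -3.133]
force: [1.1, 0.3, -1.1]
grip_width: 0.0137
grip_force: 55.0
```

Run:
```python
from rel import *
c,fm,hm=rel(.1959)
# subpixel: vertical-direction edges. head: left/right & near edges through gradient maxima
g=cv2.GaussianBlur(c["pixels"].astype(np.float32).mean(2),(0,0),.7)
def edge(a,lo,hi):  # half-level crossing along profile
    a=np.asarray(a,float); d=np.diff(a); s=slice(lo,hi); i=lo+np.argmax(np.abs(d[s])); 
    y0,y1,y2=np.abs(d[i-1:i+2]); return i+.5+.5*(y0-y2)/(y0-2*y1+y2+1e-9)
ct=np.argwhere(hm); v1=ct[:,0].max(); ul,ur=ct[:,1].min(),ct[:,1].max()
near=[(u,edge(g[:,u],v1-4,v1+4)) for u in range(ul+8,ur-5)]
q=onplane(c,near,.17); print("near edge x",q[:,0].round(4),"med",np.median(q[:,0]))
rows=range(v1-6,v1-1)
L=onplane(c,[(edge(g[v],ul-4,ul+10),v) for v in rows],.17); Rr=onplane(c,[(edge(g[v],ur-8,ur+4),v) for v in rows],.17)
print("y edges",L[:,1].round(4),Rr[:,1].round(4))
fl=np.argwhere(fm); cols=np.unique(fl[:,1]); lo=[(u,edge(g[:,u],fl[fl[:,1]==u,0].max()-2,fl[fl[:,1]==u,0].max()+3)) for u in cols[2:-2]]
q=onplane(c,lo,.1939)[:,:2]; from scipy.optimize import least_squares as ls
for z in(.1935,.1945):
    q=onplane(c,lo,z)[:,:2]; r=ls(lambda x:np.hypot(*(q-x).T)-.025,[.514,.177],loss="soft_l1",f_scale=.0007); print(z,"cap",r.x.round(4),np.abs(r.fun).mean(),len(lo))
save(c,"pics/h2.png",(285,145,365,205),9)
```

```text
flange px 105 top z med 0.2009044619993826
cap scene centre [0.51   0.1767] resid 0.0008 minus TCP [-0.001  -0.0003]
head rect ((0.5140715837478638, 0.17634440958499908), (0.06556295603513718, 0.05794350430369377), 85.97713470458984) minx.. [0.4829228 0.1451554] [0.54383403 0.20761219] z 0.16969007617768705
TCP [0.5109577  0.17703561 0.20855114] [ 1.79996267e+02  1.13252576e-02 -1.79483265e+02] [ 0.40833617  0.03118959 -1.50403315]
near edge x [0.5436 0.5433 0.5433 0.5434 0.5306 0.531  0.5312 0.5313 0.5433 0.5432
 0.5431 0.5427] med 0.5431710076880423
y edges [0.1448 0.1449 0.1457 0.1455 0.1452] [0.2084 0.209  0.2078 0.2073 0.2075]
0.1935 cap [0.5089 0.1814] 0.002832443116946867 14
0.1945 cap [0.5097 0.1811] 0.0028286324039768665 14
```

View pics/h2.png

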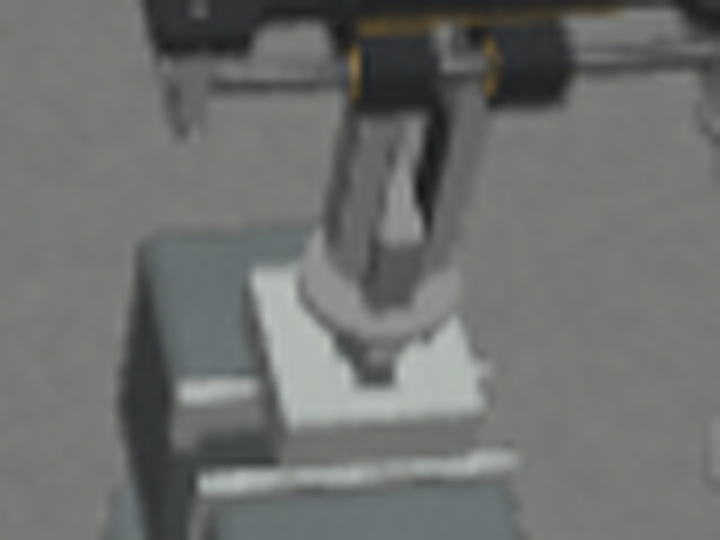

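Run:
```python
from h import *
s0=np.load("c0.npz")["s"]; c=shot("scene"); g=c["pixels"].astype(int).mean(2).astype(int)
print("now rows 172..196"); 
for v in range(172,197): print(v,g[v,316:338])
g0=s0.astype(int).mean(2).astype(int); print("initial")
for v in range(172,196): print(v,g0[v,312:340])
for z,uv in ((.17,[[327,v] for v in (174,176,188,190,191,192)]),(.1955,[[327,v] for v in (180,181,182,183)])): print(z,onplane(c,np.float64(uv),z)[:,:2].round(4).tolist())
```

```text
now rows 172..196
172 [109 110 107 137 143 101  92 100 102 101  68  85 105 102 100  94  93 102
 101 115 116 121]
173 [109 109 118 142 143 115 102 102 101 101  68  84  87  87  87  87  99 101
 103 120 122 121]
174 [131 143 140 143 144 131 108 101 101  94  64  85  86  86  86  86 101 101
 113 124 121 121]
175 [167 163 135 142 143 143 129 109 101  81  69  87  86  86  86  88 113 124
 133 141 122 122]
176 [181 172 122 141 143 143 143 130 113  78  76  85  85  85  86  96 133 142
 142 140 125 121]
177 [181 182 120 138 143 144 143 143 135  94  82  85  85  85  91 124 143 143
 142 140 123 120]
178 [181 182 128 112 140 143 143 144 143 108  85  84  84  83  99 140 141 142
 142 134 120 119]
179 [181 181 164 117 123 139 143 143 144 128 104 102 120 118 124 140 142 142
 137 127 121 118]
180 [181 181 181 163 110 115 133 142 143 144 131 130 142 141 142 141 139 130
 133 157 120 119]
181 [180 180 181 182 157 114 107 118 128 140 142 142 142 141 139 131 117 127
 162 177 137 118]
182 [180 181 181 182 180 161  89  80  96 116 117 119 120 118 115 128 109 162
 181 178 157 118]
183 [181 180 180 181 181 179 102  76 
[... 3648 characters left out ...]
127 124 125 125 116 114 109 118]
192 [ 91  90  82  81  95 133 126 124 124 125 116 114 116 109 109 108 107 107
 105 107 107 105 105 106 106 106 111 117]
193 [ 72  72  71  80  89 104 105 107 105 107 106 108 107 107 107 107 108 107
 107 107 106 107 106 107 106 107 116 118]
194 [ 68  67  69  79  95 104 106 106 108 109 107 106 108 108 107 107 108 107
 108 108 107 105 105 105 106 107 116 117]
195 [ 67  67  69  77 100 105 106 106 108 107 109 108 107 107 106 108 107 107
 107 108 107 106 107 117 118 144 155 152]
0.17 [[0.482, 0.1871], [0.4894, 0.1857], [0.5325, 0.1775], [0.5395, 0.1761], [0.543, 0.1755], [0.5465, 0.1748]]
0.1955 [[0.5248, 0.1752], [0.5283, 0.1745], [0.5318, 0.1738], [0.5353, 0.1731]]
```

The picture shows the lugged foot just above the slot: lug at crop (375,365), slot's near end at (377,383), flange centred at (381,270). From sub-pixel edges the cap needs about +0.8 mm in x. I'll lower slowly and feel for contact.

Request:
servo_tool(plan=[[5, -0.0008, 0, 0.001, 0, 0, 0], [5, 0, 0, 0.002, 0, 0, 0], [5, 0, 0, 0.001, 0, 0, 0], [5, 0, 0, 0.001, 0, 0, 0], [5, 0, 0, 0.001, 0, 0, 0], [5, 0, 0, 0.001, 0, 0, 0], [5, 0, 0, 0.001, 0, 0, 0], [5, 0, 0, 0, 0, 0, 0]])

```text
time_s: 11.65
ee_pos: [0.5117, 0.177, 0.2004]
eef_rot: [-3.142, -0.0, -3.133]
force: [-0.3, -0.6, -0.7]
grip_width: 0.0135
grip_force: 55.0
```

Request:
servo_tool(plan=[[5, 0, 0, 0.0005, 0, 0, 0], [5, 0, 0, 0.0005, 0, 0, 0], [5, 0, 0, 0.0005, 0, 0, 0], [5, 0, 0, 0.0005, 0, 0, 0], [5, 0, 0, 0.0005, 0, 0, 0], [5, 0, 0, 0.0005, 0, 0, 0], [5, 0, 0, 0, 0, 0, 0], [5, 0, 0, 0, 0, 0, 0]])

```text
time_s: 12.65
ee_pos: [0.5116, 0.177, 0.1974]
eef_rot: [-3.142, -0.0, -3.133]
force: [-2.6, -0.1, -1.6]
grip_width: 0.0134
grip_force: 55.0
```

Request:
servo_tool(plan=[[5, 0, 0, 0.0005, 0, 0, 0], [5, 0, 0, 0.0005, 0, 0, 0], [5, 0, 0, 0.0005, 0, 0, 0], [5, 0, 0, 0.0005, 0, 0, 0], [5, 0, 0, 0.0005, 0, 0, 0], [5, 0, 0, 0.0005, 0, 0, 0], [5, 0, 0, 0, 0, 0, 0], [5, 0, 0, 0, 0, 0, 0]])

```text
time_s: 13.65
ee_pos: [0.5116, 0.177, 0.1944]
eef_rot: [-3.142, -0.0, -3.133]
force: [-3.9, 0.4, -0.3]
grip_width: 0.0136
grip_force: 55.0
```

Run:
```python
from h import *
F=[]
for i in range(4):
    shot("top"); o=ctrl.get_obs(); F.append(np.r_[o["force"],o["moment"]])
print(np.mean(F,0).round(2),np.std(F,0).round(2),o["ee_pos"])
```

```text
[-4.04 -0.15 -0.15  0.03  0.92  0.01] [0.22 0.28 0.48 0.04 0.03 0.02] [0.51165932 0.17699622 0.19440293]
```

The wall pushes the cap toward -x with 4 N. I'll ease 1.2 mm that way, then continue down.

Request:
servo_tool(plan=[[5, 0.0006, 0, 0, 0, 0, 0], [5, 0.0006, 0, 0, 0, 0, 0], [5, 0, 0, 0, 0, 0, 0], [5, 0, 0, 0.0005, 0, 0, 0], [5, 0, 0, 0.0005, 0, 0, 0], [5, 0, 0, 0.0005, 0, 0, 0], [5, 0, 0, 0.0005, 0, 0, 0], [5, 0, 0, 0, 0, 0, 0]])

```text
time_s: 14.85
ee_pos: [0.5105, 0.177, 0.1924]
eef_rot: [-3.142, -0.0, -3.133]
force: [-0.0, -0.2, -1.7]
grip_width: 0.0135
grip_force: 55.0
```

Request:
servo_tool(plan=[[5, 0, 0, 0.001, 0, 0, 0], [5, 0, 0, 0.001, 0, 0, 0], [5, 0, 0, 0.001, 0, 0, 0], [5, 0, 0, 0.001, 0, 0, 0], [5, 0, 0, 0.001, 0, 0, 0], [5, 0, 0, 0.001, 0, 0, 0], [5, 0, 0, 0.001, 0, 0, 0], [5, 0, 0, 0, 0, 0, 0]])

```text
time_s: 15.85
ee_pos: [0.5105, 0.177, 0.1854]
eef_rot: [-3.142, -0.0, -3.133]
force: [-0.2, -0.5, -1.8]
grip_width: 0.0141
grip_force: 55.0
```

Request:
servo_tool(plan=[[5, 0, 0, 0.0004, 0, 0, 0], [5, 0, 0, 0.0004, 0, 0, 0], [5, 0, 0, 0.0004, 0, 0, 0], [5, 0, 0, 0.0004, 0, 0, 0], [5, 0, 0, 0.0004, 0, 0, 0], [5, 0, 0, 0, 0, 0, 0], [5, 0, 0, 0, 0, 0, 0], [5, 0, 0, 0, 0, 0, 0]])

```text
time_s: 16.85
ee_pos: [0.5105, 0.177, 0.1835]
eef_rot: [-3.142, 0.0, -3.133]
force: [-0.1, 0.2, -1.4]
grip_width: 0.0135
grip_force: 55.0
```

Request:
servo_tool(plan=[[5, 0, 0, 0.0004, 0, 0, 0], [5, 0, 0, 0.0004, 0, 0, 0], [5, 0, 0, 0.0004, 0, 0, 0], [5, 0, 0, 0.0003, 0, 0, 0], [5, 0, 0, 0.0003, 0, 0, 0], [5, 0, 0, 0, 0, 0, 0], [5, 0, 0, 0, 0, 0, 0], [5, 0, 0, 0, 0, 0, 0]])

```text
time_s: 17.85
ee_pos: [0.5105, 0.177, 0.1818]
eef_rot: [3.142, 0.0, -3.133]
force: [-2.8, -1.3, 2.4]
grip_width: 0.0136
grip_force: 55.0
```

Request:
servo_tool(plan=[[5, 0.0002, -0.0001, 0.0001, 0, 0, 0], [5, 0.0002, -0.0001, 0.0001, 0, 0, 0], [5, 0, 0, 0.0001, 0, 0, 0], [5, 0, 0, 0.0001, 0, 0, 0], [5, 0, 0, 0, 0, 0, 0], [5, 0, 0, 0, 0, 0, 0], [5, 0, 0, 0, 0, 0, 0], [5, 0, 0, 0, 0, 0, 0]])

```text
time_s: 18.85
ee_pos: [0.5104, 0.1769, 0.1815]
eef_rot: [3.141, 0.001, -3.133]
force: [3.0, 2.2, 5.0]
grip_width: 0.0139
grip_force: 55.0
```

```bash
cat > f.py <<'E'
from h import *
def fm(n=4):
    F=[]
    for i in range(n):
        shot("top"); o=ctrl.get_obs(); F.append(np.r_[o["force"],o["moment"]])
    print(o["time_s"],np.mean(F,0).round(2),np.std(F,0).round(2),o["ee_pos"].round(5),np.degrees(o["eef_rot"]).round(2))
fm()
E
python3 f.py
```

```text
19.05 [ 2.7   2.45  5.09  0.41 -0.5   0.  ] [0.4  0.23 0.17 0.04 0.02 0.01] [0.51039 0.17694 0.18154] [ 1.7998e+02  5.0000e-02 -1.7948e+02]
```

Request:
servo_tool(plan=[[5, -0.0001, 0.0001, 0, 0, 0, 0.05], [5, 0, 0, 0, 0, 0, 0.05], [5, 0, 0, 0, 0, 0, 0.05], [5, 0, 0, 0, 0, 0, 0.05], [5, 0, 0, 0, 0, 0, 0.05], [5, 0, 0, 0, 0, 0, 0], [5, 0, 0, 0, 0, 0, 0], [5, 0, 0, 0, 0, 0, 0]])

```text
time_s: 20.05
ee_pos: [0.5102, 0.1768, 0.1815]
eef_rot: [-3.141, 0.0, 2.9]
force: [0.2, -0.0, 6.1]
grip_width: 0.0136
grip_force: 55.0
```

```bash
python3 f.py
```

```text
20.25 [ 0.02  0.02  6.01  0.01 -0.01 -0.1 ] [0.58 0.26 0.24 0.02 0.01 0.01] [0.51018 0.17675 0.18145] [-179.99    0.    166.18]
```

Request:
servo_tool(plan=[[5, 0, 0, 0, 0, 0, 0.06], [5, 0, 0, 0, 0, 0, 0.06], [5, 0, 0, 0, 0, 0, 0.06], [5, 0, 0, 0, 0, 0, 0.06], [5, 0, 0, 0, 0, 0, 0.06], [5, 0, 0, 0, 0, 0, 0.06], [5, 0, 0, 0, 0, 0, 0], [5, 0, 0, 0, 0, 0, 0]])

```text
time_s: 21.25
ee_pos: [0.5102, 0.1768, 0.1814]
eef_rot: [-3.141, 0.0, 2.54]
force: [0.1, -0.1, 5.6]
grip_width: 0.0135
grip_force: 55.0
```

```bash
python3 f.py
```

```text
21.45 [-0.04 -0.    6.22 -0.02 -0.   -0.08] [0.3  0.12 0.25 0.02 0.01 0.02] [0.51017 0.17675 0.18143] [-1.7999e+02  1.0000e-02  1.4555e+02]
```

Request:
servo_tool(plan=[[5, 0, 0, 0, 0, 0, 0.06], [5, 0, 0, 0, 0, 0, 0.06], [5, 0, 0, 0, 0, 0, 0.06], [5, 0, 0, 0, 0, 0, 0.06], [5, 0, 0, 0, 0, 0, 0.04], [5, 0, 0, 0, 0, 0, 0], [5, 0, 0, 0, 0, 0, 0], [5, 0, 0, 0, 0, 0, 0]])

```text
time_s: 22.45
ee_pos: [0.5102, 0.1768, 0.1814]
eef_rot: [-3.141, 0.0, 2.26]
force: [0.6, 0.7, 6.0]
grip_width: 0.0135
grip_force: 55.0
```

```bash
python3 f.py
```

```text
22.65 [-0.07  0.14  6.24 -0.03  0.01 -0.06] [0.36 0.08 0.24 0.02 0.03 0.02] [0.51016 0.17675 0.18142] [-1.7999e+02  1.0000e-02  1.2952e+02]
```

Request:
servo_tool(plan=[[5, 0, 0, 0, 0, 0, 0.014], [5, 0, 0, 0, 0, 0, 0.014], [5, 0, 0, 0, 0, 0, 0.014], [5, 0, 0, 0, 0, 0, 0.014], [5, 0, 0, 0, 0, 0, 0.014], [5, 0, 0, 0, 0, 0, 0], [5, 0, 0, 0, 0, 0, 0], [5, 0, 0, 0, 0, 0, 0]])

```text
time_s: 23.65
ee_pos: [0.5102, 0.1768, 0.1815]
eef_rot: [-3.141, 0.0, 2.191]
force: [-0.6, -0.6, 5.3]
grip_width: 0.0137
grip_force: 55.0
```

```bash
sed -i 's/n=4/n=2/' f.py; python3 f.py
```

```text
23.75 [ 0.18 -0.64  5.77 -0.06  0.01  0.02] [0.18 0.09 0.2  0.01 0.01 0.  ] [0.51017 0.17677 0.18145] [-1.7999e+02  1.0000e-02  1.2551e+02]
```

Request:
servo_tool(plan=[[5, 0, 0, 0, 0, 0, 0.014], [5, 0, 0, 0, 0, 0, 0.014], [5, 0, 0, 0, 0, 0, 0.014], [5, 0, 0, 0, 0, 0, 0.014], [5, 0, 0, 0, 0, 0, 0.014], [5, 0, 0, 0, 0, 0, 0], [5, 0, 0, 0, 0, 0, 0], [5, 0, 0, 0, 0, 0, 0]])

```text
time_s: 24.75
ee_pos: [0.5102, 0.1768, 0.1814]
eef_rot: [-3.141, 0.0, 2.121]
force: [0.0, -0.6, 6.7]
grip_width: 0.0133
grip_force: 55.0
```

```bash
python3 f.py
```

```text
24.85 [0.31 0.05 6.68 0.01 0.02 0.05] [0.07 0.07 0.78 0.   0.03 0.01] [0.51017 0.17675 0.18145] [-1.7999e+02  1.0000e-02  1.2150e+02]
```

Request:
servo_tool(plan=[[5, 0, 0, 0, 0, 0, 0.012], [5, 0, 0, 0, 0, 0, 0.012], [5, 0, 0, 0, 0, 0, 0.012], [5, 0, 0, 0, 0, 0, 0.012], [5, 0, 0, 0, 0, 0, 0], [5, 0, 0, 0, 0, 0, 0], [5, 0, 0, 0, 0, 0, 0], [5, 0, 0, 0, 0, 0, 0]])

```text
time_s: 25.85
ee_pos: [0.5097, 0.1767, 0.1813]
eef_rot: [-3.14, -0.0, 2.073]
force: [-3.3, -1.2, 7.0]
grip_width: 0.0138
grip_force: 55.0
```

```bash
python3 f.py
```

```text
25.95 [-3.15 -0.88  7.58 -0.2   0.64  0.19] [0.09 0.69 0.2  0.02 0.05 0.03] [0.50976 0.17668 0.18134] [-179.93    0.    118.77]
```

Request:
servo_tool(plan=[[5, 0, 0, 0, 0, 0, 0.008], [5, 0, 0, 0, 0, 0, 0.008], [5, 0, 0, 0, 0, 0, 0.008], [5, 0, 0, 0, 0, 0, 0], [5, 0, 0, 0, 0, 0, 0], [5, 0, 0, 0, 0, 0, 0], [5, 0, 0, 0, 0, 0, 0], [5, 0, 0, 0, 0, 0, 0]])

```text
time_s: 26.95
ee_pos: [0.5097, 0.1767, 0.1813]
eef_rot: [-3.14, 0.0, 2.049]
force: [-2.4, -0.0, 7.5]
grip_width: 0.0141
grip_force: 55.2
```

```bash
python3 f.py
```

```text
27.05 [-3.23 -0.97  6.9  -0.24  0.66  0.55] [0.4  0.04 0.28 0.02 0.   0.02] [0.50972 0.17668 0.18134] [-1.7992e+02  1.0000e-02  1.1742e+02]
```

The stop is felt: the moment rises from 0.05 to 0.55 N m at about 62° of turn. I'll relax the twist slightly and start lifting in small steps.

Request:
servo_tool(plan=[[5, 0, 0, 0, 0, 0, -0.006], [5, 0, 0, 0, 0, 0, -0.006], [5, 0, 0, -0.0004, 0, 0, 0], [5, 0, 0, -0.0004, 0, 0, 0], [5, 0, 0, -0.0004, 0, 0, 0], [5, 0, 0, -0.0004, 0, 0, 0], [5, 0, 0, -0.0002, 0, 0, 0], [5, 0, 0, 0, 0, 0, 0]])

```text
time_s: 28.05
ee_pos: [0.5098, 0.1767, 0.1825]
eef_rot: [-3.14, -0.0, 2.061]
force: [-3.9, -2.1, -3.9]
grip_width: 0.0137
grip_force: 55.1
```

```bash
python3 f.py
```

```text
28.15 [-4.99 -2.57 -3.4  -0.68  1.03  0.34] [0.31 0.29 0.28 0.01 0.05 0.01] [0.5098  0.17672 0.18254] [-1.7991e+02 -1.0000e-02  1.1807e+02]
```

Request:
servo_tool(plan=[[5, 0, -0.0002, 0, 0, 0, 0], [5, 0, -0.0002, 0, 0, 0, 0], [5, 0, 0, 0, 0, 0, 0], [5, 0, 0, -0.0003, 0, 0, 0], [5, 0, 0, -0.0003, 0, 0, 0], [5, 0, 0, 0, 0, 0, 0], [5, 0, 0, 0, 0, 0, 0], [5, 0, 0, 0, 0, 0, 0]])

```text
time_s: 29.15
ee_pos: [0.5097, 0.1767, 0.1834]
eef_rot: [-3.141, -0.0, 2.061]
force: [-2.7, -1.2, -11.2]
grip_width: 0.0134
grip_force: 55.1
```

```bash
python3 f.py
```

```text
29.25 [ -3.32  -1.43 -11.29  -0.32   0.66   0.32] [0.03 0.16 0.14 0.02 0.   0.01] [0.50972 0.17672 0.18348] [-1.7997e+02 -1.0000e-02  1.1806e+02]
```

Request:
servo_tool(plan=[[5, 0, 0, 0.0004, 0, 0, 0], [5, 0, 0, 0.0004, 0, 0, 0], [5, 0, 0, 0, 0, 0, -0.006], [5, 0, 0, 0, 0, 0, -0.006], [5, 0, -0.0001, 0, 0, 0, -0.006], [5, 0, -0.0001, 0, 0, 0, 0], [5, 0, 0, 0, 0, 0, 0], [5, 0, 0, 0, 0, 0, 0]])

```text
time_s: 30.25
ee_pos: [0.5099, 0.1767, 0.1835]
eef_rot: [3.141, 0.0, 2.078]
force: [-4.9, -1.9, -5.8]
grip_width: 0.0138
grip_force: 55.0
```

```bash
python3 f.py
```

```text
30.35 [-5.2  -1.88 -5.2  -0.48  1.11  0.1 ] [0.04 0.13 0.13 0.02 0.02 0.  ] [0.50982 0.17666 0.18346] [1.7996e+02 1.0000e-02 1.1908e+02]
```

Request:
servo_tool(plan=[[5, 0, -0.0002, 0, 0, 0, 0], [5, 0, -0.0002, 0, 0, 0, 0], [5, 0, -0.0002, 0, 0, 0, 0], [5, 0, 0, 0, 0, 0, 0], [5, 0, 0, 0, 0, 0, 0], [5, 0, 0, 0, 0, 0, 0], [5, 0, 0, 0, 0, 0, 0], [5, 0, 0, 0, 0, 0, 0]])

```text
time_s: 31.35
ee_pos: [0.5095, 0.1765, 0.1831]
eef_rot: [3.14, 0.0, 2.079]
force: [4.0, 1.9, -1.7]
grip_width: 0.0137
grip_force: 55.0
```

```bash
python3 f.py
```

```text
31.45 [ 4.3   2.05 -1.37  0.56 -1.02  0.15] [0.34 0.05 0.13 0.03 0.02 0.02] [0.50952 0.17645 0.18311] [1.7993e+02 1.0000e-02 1.1909e+02]
```

Request:
servo_tool(plan=[[5, 0, 0.0002, 0, 0, 0, 0], [5, 0, 0.0001, 0, 0, 0, 0], [5, 0, 0, -0.0003, 0, 0, 0], [5, 0, 0, -0.0003, 0, 0, 0], [5, 0, 0, 0, 0, 0, 0], [5, 0, 0, 0, 0, 0, 0], [5, 0, 0, 0, 0, 0, 0], [5, 0, 0, 0, 0, 0, 0]])

```text
time_s: 32.45
ee_pos: [0.5095, 0.1765, 0.1833]
eef_rot: [3.141, 0.0, 2.079]
force: [4.9, 2.6, -1.5]
grip_width: 0.0139
grip_force: 55.0
```

```bash
python3 f.py
```

```text
32.55 [ 6.19  2.64 -3.08  0.55 -1.16  0.13] [0.11 0.21 0.01 0.02 0.01 0.01] [0.50951 0.1765  0.18331] [179.99   0.   119.09]
```

Request:
servo_tool(plan=[[5, 0, 0.0001, 0.0003, 0, 0, -0.008], [5, 0, 0.0001, 0.0003, 0, 0, -0.008], [5, -0.0001, 0.0001, 0, 0, 0, -0.008], [5, 0, 0.0001, 0, 0, 0, -0.006], [5, 0, 0.0001, 0, 0, 0, 0], [5, 0, 0, 0, 0, 0, 0], [5, 0, 0, 0, 0, 0, 0], [5, 0, 0, 0, 0, 0, 0]])

```text
time_s: 33.55
ee_pos: [0.5099, 0.1766, 0.1828]
eef_rot: [-3.141, -0.0, 2.108]
force: [0.4, -0.1, -1.0]
grip_width: 0.0135
grip_force: 55.0
```

```bash
python3 f.py
```

```text
33.65 [ 0.43  0.15 -1.39 -0.06  0.02  0.03] [0.1  0.02 0.95 0.01 0.04 0.04] [0.50988 0.17664 0.18283] [-180.     -0.    120.81]
```

Free again, hanging at the -1.4 N baseline. Now I'll lift gently to find the bearing point.

Request:
servo_tool(plan=[[5, 0, 0, -0.0003, 0, 0, 0], [5, 0, 0, -0.0003, 0, 0, 0], [5, 0, 0, -0.0003, 0, 0, 0], [5, 0, 0, -0.0003, 0, 0, 0], [5, 0, 0, -0.0002, 0, 0, 0], [5, 0, 0, 0, 0, 0, 0], [5, 0, 0, 0, 0, 0, 0], [5, 0, 0, 0, 0, 0, 0]])

```text
time_s: 34.65
ee_pos: [0.5099, 0.1766, 0.1843]
eef_rot: [-3.142, 0.0, 2.109]
force: [0.3, -0.0, -1.5]
grip_width: 0.0139
grip_force: 55.0
```

Request:
servo_tool(plan=[[5, 0, 0, -0.0003, 0, 0, 0], [5, 0, 0, -0.0003, 0, 0, 0], [5, 0, 0, -0.0003, 0, 0, 0], [5, 0, 0, -0.0003, 0, 0, 0], [5, 0, 0, 0, 0, 0, 0], [5, 0, 0, 0, 0, 0, 0], [5, 0, 0, 0, 0, 0, 0], [5, 0, 0, 0, 0, 0, 0]])

```text
time_s: 35.65
ee_pos: [0.5099, 0.1766, 0.1854]
eef_rot: [-3.142, -0.0, 2.109]
force: [-0.5, 0.1, -1.9]
grip_width: 0.0136
grip_force: 55.0
```

Request:
servo_tool(plan=[[5, 0, 0, -0.0003, 0, 0, 0], [5, 0, 0, -0.0003, 0, 0, 0], [5, 0, 0, -0.0003, 0, 0, 0], [5, 0, 0, -0.0003, 0, 0, 0], [5, 0, 0, 0, 0, 0, 0], [5, 0, 0, 0, 0, 0, 0], [5, 0, 0, 0, 0, 0, 0], [5, 0, 0, 0, 0, 0, 0]])

```text
time_s: 36.65
ee_pos: [0.5099, 0.1766, 0.1866]
eef_rot: [-3.141, -0.0, 2.109]
force: [2.5, 0.6, -5.7]
grip_width: 0.0135
grip_force: 55.0
```

Request:
servo_tool(plan=[[5, 0, 0, -0.0002, 0, 0, 0], [5, 0, 0, -0.0002, 0, 0, 0], [5, 0, 0, -0.0002, 0, 0, 0], [5, 0, 0, -0.0002, 0, 0, 0], [5, 0, 0, -0.0001, 0, 0, 0], [5, 0, 0, 0, 0, 0, 0], [5, 0, 0, 0, 0, 0, 0], [5, 0, 0, 0, 0, 0, 0]])

```text
time_s: 37.65
ee_pos: [0.5098, 0.1766, 0.1874]
eef_rot: [-3.141, -0.0, 2.109]
force: [3.4, 0.7, -13.8]
grip_width: 0.0139
grip_force: 55.0
```

```bash
python3 f.py
```

```text
37.75 [  3.67   0.62 -13.44   0.19  -0.66  -0.02] [0.61 0.29 0.38 0.05 0.01 0.02] [0.50984 0.17662 0.18743] [-179.98   -0.    120.81]
```

Request:
servo_tool(plan=[[5, 0, 0, -0.0002, 0, 0, 0], [5, 0, 0, 0, 0, 0, 0], [5, 0, 0, 0, 0, 0, 0], [5, 0, 0, 0, 0, 0, 0], [5, 0, 0, 0, 0, 0, 0], [5, 0, 0, 0, 0, 0, 0], [5, 0, 0, 0, 0, 0, 0], [5, 0, 0, 0, 0, 0, 0]])

```text
time_s: 38.75
ee_pos: [0.5098, 0.1766, 0.1877]
eef_rot: [-3.141, -0.0, 2.109]
force: [2.2, 0.8, -17.0]
grip_width: 0.0137
grip_force: 55.0
```

Request:
servo_tool(plan=[[5, 0, 0, 0, 0, 0, 0], [5, 0, 0, 0, 0, 0, 0], [5, 0, 0, 0, 0, 0, 0], [5, 0, 0, 0, 0, 0, 0], [5, 0, 0, 0, 0, 0, 0], [5, 0, 0, 0, 0, 0, 0], [5, 0, 0, 0, 0, 0, 0], [5, 0, 0, 0, 0, 0, 0]])

```text
time_s: 39.75
ee_pos: [0.5099, 0.1766, 0.1877]
eef_rot: [-3.141, -0.0, 2.109]
force: [0.9, 0.8, -17.3]
grip_width: 0.0134
grip_force: 55.0
```

Pull is about 15.5 N net, inside the window but a bit high. I'll ease to 13 N and hold another second.

Request:
servo_tool(plan=[[5, 0, 0, 0.0002, 0, 0, 0], [5, 0, 0, 0, 0, 0, 0], [5, 0, 0, 0, 0, 0, 0], [5, 0, 0, 0, 0, 0, 0], [5, 0, 0, 0, 0, 0, 0], [5, 0, 0, 0, 0, 0, 0], [5, 0, 0, 0, 0, 0, 0], [5, 0, 0, 0, 0, 0, 0]])

```text
time_s: 40.75
ee_pos: [0.5099, 0.1767, 0.1876]
eef_rot: [-3.142, 0.0, 2.109]
force: [0.8, 0.4, -14.3]
grip_width: 0.0137
grip_force: 55.0
```

Request:
servo_tool(plan=[[5, 0, 0, 0, 0, 0, 0], [5, 0, 0, 0, 0, 0, 0], [5, 0, 0, 0.0005, 0, 0, 0], [5, 0, 0, 0.0007, 0, 0, 0], [5, 0, 0, 0.0007, 0, 0, 0], [5, 0, 0, 0.0007, 0, 0, 0], [5, 0, 0, 0.0007, 0, 0, 0], [5, 0, 0, 0.0005, 0, 0, 0]])

```text
time_s: 41.75
ee_pos: [0.5102, 0.1766, 0.1842]
eef_rot: [3.141, 0.0, 2.109]
force: [-2.1, -1.5, -1.2]
grip_width: 0.0137
grip_force: 55.0
```

Request:
servo_tool(plan=[[5, 0, 0, 0.0005, 0, 0, 0], [5, 0, 0, 0.0005, 0, 0, 0], [5, 0, 0, 0.0005, 0, 0, 0], [5, 0, 0, 0.0005, 0, 0, 0], [5, 0, 0, 0.0004, 0, 0, 0], [5, 0, 0, 0, 0, 0, 0], [5, 0, 0, 0, 0, 0, 0], [5, 0, 0, 0, 0, 0, 0]])

```text
time_s: 42.75
ee_pos: [0.51, 0.1767, 0.1816]
eef_rot: [3.141, 0.0, 2.109]
force: [-1.5, 0.3, 5.4]
grip_width: 0.0136
grip_force: 55.0
```

```bash
python3 f.py
```

```text
42.85 [-0.86  0.57  4.97 -0.01  0.18  0.02] [0.1  0.45 0.71 0.03 0.   0.01] [0.51005 0.17672 0.18156] [1.7997e+02 1.0000e-02 1.2081e+02]
```

Seated at 6 N. Next I'll turn the last bit back against the stop.

Request:
servo_tool(plan=[[5, 0, 0, 0, 0, 0, 0.01], [5, 0, 0, 0, 0, 0, 0.01], [5, 0, 0, 0, 0, 0, 0.01], [5, 0, 0, 0, 0, 0, 0.008], [5, 0, 0, 0, 0, 0, 0.005], [5, 0, 0, 0, 0, 0, 0], [5, 0, 0, 0, 0, 0, 0], [5, 0, 0, 0, 0, 0, 0]])

```text
time_s: 43.85
ee_pos: [0.5097, 0.1767, 0.1814]
eef_rot: [-3.141, -0.0, 2.066]
force: [-3.8, -0.1, 6.3]
grip_width: 0.0132
grip_force: 55.1
```

```bash
python3 f.py
```

```text
43.95 [-3.4   0.13  6.21 -0.13  0.62  0.3 ] [0.22 0.08 0.28 0.   0.02 0.01] [0.50973 0.17664 0.18144] [-179.98   -0.    118.37]
```

Request:
servo_tool(plan=[[5, 0, 0, -0.0002, 0, 0, 0], [5, 0, -0.0001, -0.0002, 0, 0, 0], [5, 0, -0.0001, 0, 0, 0, -0.004], [5, 0, 0, 0, 0, 0, -0.004], [5, 0, 0, 0, 0, 0, 0], [5, 0, 0, 0, 0, 0, 0], [5, 0, 0, 0, 0, 0, 0], [5, 0, 0, 0, 0, 0, 0]], force=12)

```text
time_s: 44.95
ee_pos: [0.5097, 0.1766, 0.1817]
eef_rot: [3.142, -0.0, 2.074]
force: [-2.1, 0.4, 3.6]
grip_width: 0.0143
grip_force: 12.0
```

Request:
servo_tool(plan=[[16, 0, 0, 0, 0, 0, 0], [18, 0, 0, 0, 0, 0, 0], [22, 0, 0, 0, 0, 0, 0], [28, 0, 0, 0, 0, 0, 0], [35, 0, 0, 0, 0, 0, 0], [40, 0, 0, 0, 0, 0, 0], [40, 0, 0, 0, 0, 0, 0], [40, 0, 0, 0, 0, 0, 0]])

```text
time_s: 45.95
ee_pos: [0.5097, 0.1766, 0.1818]
eef_rot: [3.142, 0.0, 2.074]
force: [0.2, -0.4, 0.7]
grip_width: 0.0377
grip_force: 0.0
```

Released, with no force on the tool. I'll raise clear and look.

Request:
servo_tool(plan=[[40, 0, 0, -0.01, 0, 0, 0], [40, 0, 0, -0.02, 0, 0, 0], [40, 0, 0, -0.025, 0, 0, 0], [40, 0, 0, -0.025, 0, 0, 0], [40, 0, 0, -0.02, 0, 0, 0], [40, 0, 0, -0.01, 0, 0, 0], [40, 0, 0, 0, 0, 0, 0], [40, 0, 0, 0, 0, 0, 0]])

```text
time_s: 46.95
ee_pos: [0.5095, 0.1765, 0.2909]
eef_rot: [-3.14, -0.0, 2.074]
force: [0.5, 0.6, 0.2]
grip_width: 0.0375
grip_force: 0.0
```

Run:
```python
from h import *
c=shot("scene"); save(c,"pics/end.png",(285,130,365,205),8)
vv,uu=np.mgrid[0:384,0:512]; P=bydepth(c,np.c_[uu.ravel(),vv.ravel()])
m=(np.hypot(P[:,0]-.514,P[:,1]-.176)<.03)&(P[:,2]>.195)&(P[:,2]<.22); x=P[m]
print(len(x),x[:,2].max(),x[:,:2].mean(0),cv2.minAreaRect(x[:,:2].astype(np.float32)))
f=(np.hypot(P[:,0]-.514,P[:,1]-.176)<.023)&(P[:,2]>.172)&(P[:,2]<.185); print("flange z",np.median(P[f,2]),f.sum())
o=ctrl.get_obs(); print(o["time_s"],o["ee_pos"],o["force"])
```

```text
68 0.20990506778118423 [0.51547229 0.17507122] ((0.5135847926139832, 0.17528781294822693), (0.01492663286626339, 0.030077079311013222), 29.860435485839844)
flange z 0.1753289730210249 105
47.0 [0.50951937 0.17647892 0.2909432 ] [-0.60058483 -0.63255271 -0.53052817]
```

View pics/end.png

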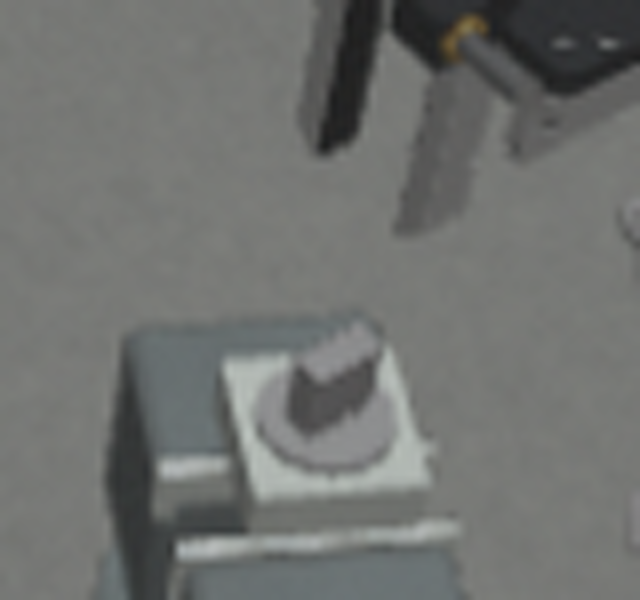

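The final view shows the cap's flange flat on the head (top at z 0.1753 m, i.e. head plus 6 mm). The tang at crop (335,380) is turned about 60°, and the fingers are clear above at (340,150) and (430,230).

```bash
python3 -c "
from station import ctrl
print(ctrl.hand_in())"
```

```text
the job is handed in; nothing more can be done
None
```

The cap is seated flat in the head, turned clockwise about 60° to the stop, pull-tested at 12–16 N for about 3 s, lowered, set back against the stop and released; I handed it in at 47 s. An earlier lift jammed at about 10 N, so I backed the cap off a degree or two from the stop before the pull test.

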